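# Feed a handle blank and index it at the ball detent

## Robot

A 6-joint arm with a two-finger parallel gripper is mounted at the origin on the work surface. World frame = base frame: x ahead of the robot, y to its left, z up, the work surface at z = 0. Lengths are in m, angles in rad, forces in N, time in s.
With the tool pointing down it reaches from about 0.225 to 0.875 m from the base axis. Payload 3.4 kg.
Tool frame: the origin (TCP) lies at the very end of the fingers, on their centre line; the grasp point (between the pads) lies 19 mm behind it; z points along the fingers, y is the line along which they close (so a half turn about z gives the same grasp; the last joint's range is limited). The gripper opens to 85 mm and grips with 20 to 120 N. Pads are 22 mm wide; open, the fingers measure 114 mm over their backs; the gripper's body (76 mm by 85 mm) begins 54 mm behind the grasp point. The pads swing forward as they close: fully open they stand 13 mm farther back than shut.
Start: joints at [1.044, 0.276, 1.505, -0, 1.361, -0.121], TCP at [0.227, 0.528, 0.231] pointing down, gripper open.
Joint ranges: [-2.89, 2.89], [-0.75, 2.08], [0.22, 2.7], [-1.18, 4.32], [0.11, 2.71], [-2.7, 2.7]. Speed limits (rad/s): [2.57, 2.57, 3.14, 3.14, 3.14, 3.14].

## Interface

Orientations are given as a unit quaternion [w, x, y, z].
In Python, from rig import manip, eyes gives the robot as it stands.
- The arm moves only by the tool servo_tool, never from a script. Its argument "series" is text: rows parted by semicolons, each of 7 numbers parted by spaces: the shift along the tool's x, y, z in m, then the turn, a rotation vector about the tool's x, y, z in degrees, then the closure, from 0 (fully open) to 1 (shut). In form: dx dy dz ax ay az fingers; .... A call has 1 to 5 rows; each row is the pose to reach, as a shift and turn from the pose commanded when the call began, along the tool's axes at that moment; what a row does not reach only later rows make up. A row lasts 1/10 s, in which the tool goes at most 50 mm and 8.59 degrees, less where a joint would pass 70% of its speed; a pose out of reach is approached as far as the arm can. A call with a gripper value outside its range is refused whole. The fingers move at their own pace and stop on an object; "squeeze" is the grip in N (left out, the last holds). Time passes only in rows, so rows that repeat a pose let the fingers close. It gives the time, the measured TCP pose, the force, the opening and the grip force at its end, in the units of the state.
- manip.get_state(): the state, without advancing time (a new reading comes with each control period).
- eyes.get_image(name): name is "scene" or "top"; returns the picture (420x560x3 uint8, red, green, blue); there is no depth.
- eyes.camera_info(name): a dict with "fx", "fy", "cx", "cy" (pixels), "eye" and "orientation" of the camera in the world. Camera axes: x right, y down, z forward; pixel columns grow to the right and rows downward; lengths in m; the calibration is good to about 2 mm. A picture is of the moment at which its call begins. camera_info takes no time and is no camera call.
- manip.sign_off(): hands the job in; it is judged then, once.
The state is a dict: "clock": time; "qpos": joint angles; "qd": joint speeds; "effort": joint torques, N m; "position": TCP position; "ee_rot": TCP orientation; "contact_force": force on the tool from outside, world axes, zero at the start; "moment": the same for the moment, N m; "width": finger opening in m; "gripper_force": force on a finger pad.
Only numpy, scipy, OpenCV 4.12 (cv2) and the standard library are available. Lean on these libraries where they do the work, as an engineer would, in place of code of your own. Each camera call takes 0.05 s, during which the arm holds its last target. There are 200 camera calls.

## Task

Take the hinged feed tray by its tab and tip it up to about 30 degrees, so that the round handle blank rolls into the channel, then lower the tray level again. Then grip the pushing stop by its upright block and slide it along the rail, pushing the blank before it, until you feel its ball click into the notch of the metal strip; do not run past the notch. Finish while still gripping the stop there, standing still in the notch, with the blank against it in the channel, and leave the spare blank and the knife sheath beside the fixture where they are.

Things in the scene. Friction and masses are not known exactly. Their poses are not given: they have to be found in the camera images.
- fixture: plywood loading fixture fixed to the table, board 190 x 325 x 12 mm. Origin at table level under the channel's middle; x points away from the robot, y along channel and rail. Channel at x -19..19 mm, floor 12 mm over the table, open-ended; its far wall (x 19..27) is 62 mm high. Feed tray on the near side, rail and strip beyond the wall. May stand turned up to 15 degrees
- tray (a joint): tilt of the feed tray, rad: 0 level (resting), grows as its near end is lifted, limit 1.0. Hinge along the fixture's y at x -26, z 32 mm. Plywood, 93 x 104 mm, floor 36 mm over the table, rim 18 mm higher; 0.25 kg, falls back if let go. Two thin bars on its floor hold the blank up to about 20 degrees; from 25 degrees it rolls off
- tray_tab (a point): middle of the walnut tab on the tray's near end by which it is lifted: 40 mm long (fixture x), 14 mm thick (fixture y: pinch across this), 18 mm high. When level it is 108 mm from the hinge towards the robot, 37 mm over the table (fixture x -134 mm, y 0); over 40 mm free to either side, only the table below
- blank_center (a point): centre of the loose handle blank, a plain beech cylinder 32 mm across, 70 mm long, 30 to 60 g; at first it lies in the tray on the two bars, axis along the fixture's y; in the channel its centre is 28 mm over the table
- stop: walnut pushing stop, slides along the rail to the fixture's +y from near the right end, with 3 to 4 N; driving its sprung ball on out of the notch takes about 12 N. Origin 12 mm over the table on the ball's line, fixture x 45 mm; its y relative to the notch is 0 when the ball is seated. Its arm reaches over the far wall to a paddle in the channel, pushing face 14 mm to +y of the origin
- stop_grip (a point): grip point on the stop's upright block, 95 mm over the table, straight above the stop's origin; the block is 30 mm (fixture x) by 20 mm (fixture y: grip across this) and stands free from 72 to 112 mm over the table
- notch (a point): middle of the notch, an 8 mm wide groove along fixture x right across the aluminium strip (38 mm wide, fixed beside the rail), at its upper face 20 mm over the table, fixture x 59 mm; axes as the fixture's. It lies 9 to 16 cm to +y of the stop's start. The stop's ball, 12 mm across, runs on the strip and drops 1.5 mm into the groove
- spare: a spare beech cylinder 32 mm across and 70 mm tall standing on end on the table at the fixture's near right corner; origin centre of its underside
- sheath: black plastic knife sheath, 185 x 30 x 16 mm, lying left of the fixture; origin centre of its underside
There are look-alikes about, which are no part of the job. Leave any green, orange or white look-alike of the part that bears blank_center alone.

How it is judged:
By the outcome, as a careful person would: the job done as asked, in the order asked, and still so for the second after the job is handed in, while the arm keeps its last pose, push and grip.
It also fails if it takes over 56 s, if anything falls off the work surface, if the arm or the gripper's body presses on something with over 40 N, if the wrist force passes 120 N, or if a joint passes its speed limit or range.

## Working session

There is one attempt and no reset: what is moved stays moved. The work goes in short steps, Python scripts to look and compute and a tool call to move; the robot and the scene stay as the last step left them, time stands still between calls to the robot, and variables do not carry over. Pictures are saved under pics/ and viewed, at most 10 in all, crops included, and the job is handed in when it is done.

Besides the shell and the picture viewer there is one more tool, called after "Emit:" in YAML: its name, and indented under it one key for each argument. servo_tool: Moves the arm, as the interface text tells. Its arguments: {"type":"object","properties":{"series":{"type":"string"},"squeeze":{"type":"number"}},"required":["series"]}

```bash
ls; mkdir -p pics; python3 - <<'E'
from rig import manip, eyes
import cv2
for n in("scene","top"):
    cv2.imwrite(f"pics/{n}0.png",eyes.get_image(n)[:,:,::-1]); print(n,eyes.camera_info(n))
print(manip.get_state())
E
```

```text
pics
scene {'fx': 407.2276332468174, 'fy': 407.2276332468174, 'cx': 283.38006250624215, 'cy': 206.3802118817005, 'eye': array([1.1812164 , 0.13495744, 0.63873435]), 'orientation': array([-0.28996539,  0.61327925,  0.6602283 , -0.32234643])}
top {'fx': 494.9296871963593, 'fy': 494.9296871963593, 'cx': 278.2836408724759, 'cy': 211.22476299450378, 'eye': array([0.44837386, 0.08116293, 1.17222217]), 'orientation': array([-0.01000939,  0.71031792, -0.7035717 ,  0.01830662])}
{'clock': 0.1, 'qpos': array([ 1.04402099e+00,  2.76536611e-01,  1.50596691e+00,  1.02052813e-05,
        1.36070313e+00, -1.21000661e-01]), 'qd': array([ 0.00016211, -0.00090662, -0.00431449,  0.00044113,  0.00030939,
        0.00032904]), 'effort': array([ 1.65438381e-03, -4.17701948e+01, -2.46406370e+01, -3.77734641e-04,
        5.90889249e-03, -6.31402003e-06]), 'position': array([0.22674398, 0.52791522, 0.23053923]), 'ee_rot': array([-2.61561084e-04,  2.01499262e-01,  9.79488334e-01, -7.63450200e-04]), 'contact_force': array([-0.73928851,  0.25348692, -0.0502644 ]), 'moment': array([ 0.04309485,  0.01800277, -0.00984005]), 'gripper_force': 0.0, 'width': 0.0855114399936605}
```

View pics/scene0.png

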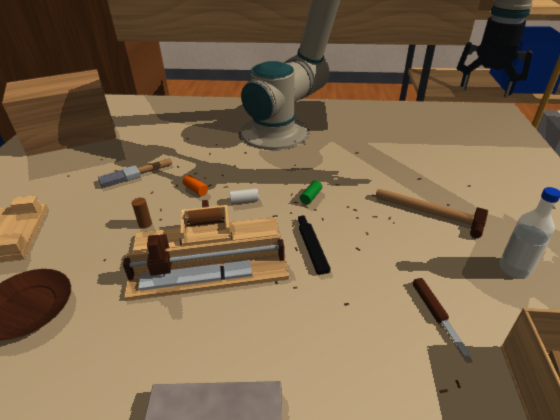

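View pics/top0.png

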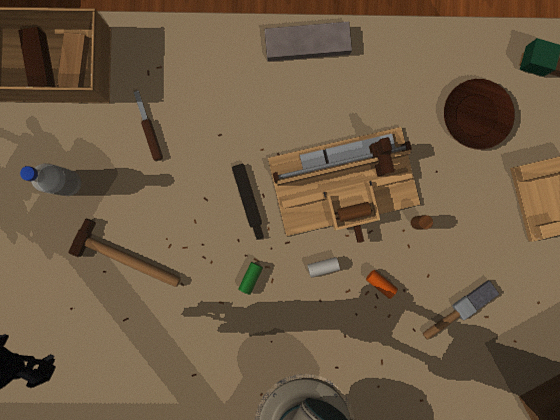

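Scene: the fixture is at scene (205,255) and top (345,180). The tray with the brown blank is at top (355,212), its tab at top (360,235), and the stop at top (382,155). The notch is the dark line at top (327,156), and the rail/strip lies above the channel. What could be taken for the blank, by top pixel:
- in tray (355,212), which is the one I choose
- spare upright (421,222)
- green (250,277)
- white (323,267)
- orange (382,284)

Next is one close crop to check this.

```bash
python3 - <<'E'
import cv2
a=cv2.imread("pics/top0.png")[118:248,262:437]
cv2.imwrite("pics/c1.png",cv2.resize(a,None,fx=4.5,fy=4.5,interpolation=cv2.INTER_CUBIC))
E
```

```text
(no output)
```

View pics/c1.png

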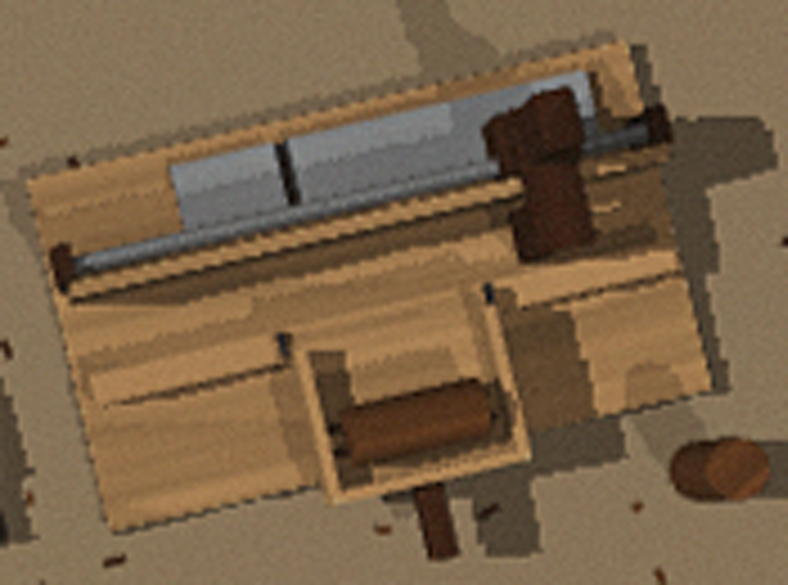

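The crop confirms it. The brown cylinder lies in the tray between its rims (crop 415,420), with the tab at crop (437,522), the notch at (287,173) and the stop block at about (550,118). The spare stands at (720,468). The board corners are at (28,180), (630,40), (718,388) and (108,530).

```bash
cat > h.py <<'E'
import numpy as np
from rig import manip, eyes
from scipy.spatial.transform import Rotation as R
def rq(q): return R.from_quat(np.roll(q,-1))
def ray(n,p,z):
    c=eyes.camera_info(n); d=rq(c['orientation']).apply([(p[0]-c['cx'])/c['fx'],(p[1]-c['cy'])/c['fy'],1])
    return c['eye']+d*(z-c['eye'][2])/d[2]
def proj(n,P):
    c=eyes.camera_info(n); v=rq(c['orientation']).inv().apply(np.atleast_2d(P)-c['eye'])
    return np.c_[v[:,0]/v[:,2]*c['fx']+c['cx'],v[:,1]/v[:,2]*c['fy']+c['cy']]
cr=lambda x,y:(262+(x+.5)/4.5-.5,118+(y+.5)/4.5-.5)
E
python3 - <<'E'
from h import *
C=np.array([ray("top",cr(*p),.012) for p in [(28,180),(630,40),(718,388),(108,530)]])
print(C.round(4)); print([np.linalg.norm(C[i]-C[(i+1)%4]).round(4) for i in range(4)])
ey=(C[0]-C[1])+(C[3]-C[2]); ex=(C[0]-C[3])+(C[1]-C[2])
print("yaw",np.degrees([np.arctan2(-ey[0],ey[1]),np.arctan2(ex[1],ex[0])]))
for n,p,z in [("tab",(437,522),.046),("notch",(287,173),.02),("notchlo",(293,204),.02),("notchhi",(281,143),.02),("stoptop",(553,115),.112),("blank",(418,420),.06),("hingeL",(285,345),.04),("hingeR",(489,294),.04),
  ("paddleface?",(519,258),.06),("spare",(738,468),.07)]:
    print(n,ray("top",cr(*p),z).round(4))
E
```

```text
[[ 0.6211  0.0936  0.012 ]
 [ 0.6987 -0.2226  0.012 ]
 [ 0.5156 -0.2687  0.012 ]
 [ 0.4385  0.0501  0.012 ]]
[np.float64(0.3255), np.float64(0.1888), np.float64(0.328), np.float64(0.1877)]
yaw [13.70153349 13.76245186]
tab [ 0.4443 -0.1155  0.046 ]
notch [ 0.6251 -0.0413  0.02  ]
notchlo [ 0.6089 -0.0445  0.02  ]
notchhi [ 0.6407 -0.0381  0.02  ]
stoptop [ 0.6404 -0.1593  0.112 ]
blank [ 0.4953 -0.1034  0.06  ]
hingeL [ 0.5338 -0.0387  0.04  ]
hingeR [ 0.561  -0.1429  0.04  ]
paddleface? [ 0.5773 -0.154   0.06  ]
spare [ 0.4726 -0.2611  0.07  ]
```

```bash
cat >> h.py <<'E'
YAW=np.radians(13.7); O=np.array([.5735,-.0842,0]); Rf=R.from_euler('z',YAW)
F=lambda x,y,z: O+Rf.apply([x,y,z])
DOWN=Rf*R.from_matrix(np.array([[-1,0,0],[0,1,0],[0,0,-1]],float))
def rel(p1,r1,p0=None,r0=None):
    if p0 is None:
        s=manip.get_state(); p0,r0=s['position'],rq(s['ee_rot'])
    return np.r_[r0.inv().apply(p1-p0).round(4),(r0.inv()*r1).as_rotvec(degrees=True).round(2)]
E
python3 - <<'E'
from h import *
s=manip.get_state(); p,r=s['position'],rq(s['ee_rot'])
t=F(-.134,0,.15); print(t)
m=p+(t-p)*.3
print(rel(m,DOWN)); print(rel(t,DOWN,m,DOWN))
E
```

```text
[ 0.44331242 -0.11593631  0.15      ]
[-1.359e-01 -1.518e-01  2.440e-02 -8.000e-02 -4.000e-02 -3.695e+01]
[-0.0405 -0.4738  0.0564  0.      0.      0.    ]
```

Emit:
servo_tool:
  series: "-0.027 -0.030 0.005 0 0 -7.4 0.3; -0.054 -0.061 0.010 0 0 -14.8 0.3; -0.081 -0.091 0.015 0 0 -22.2 0.3; -0.109 -0.122 0.020 0 0 -29.6 0.3; -0.136 -0.152 0.024 -0.1 0 -37 0.3"
  squeeze: 40

```text
clock: 0.6
position: [0.2918, 0.3332, 0.2067]
ee_rot: [-0.0, -0.123, 0.992, 0.001]
contact_force: [0.3, -0.4, 0.0]
width: 0.0595
gripper_force: 0.0
```

Emit:
servo_tool:
  series: "-0.004 -0.046 0.005 0 0 0 0.3; -0.008 -0.092 0.010 0 0 0 0.3; -0.012 -0.138 0.016 0 0 0 0.3; -0.016 -0.184 0.022 0 0 0 0.3; -0.020 -0.230 0.028 0 0 0 0.3"

```text
clock: 1.1
position: [0.366, 0.1146, 0.1787]
ee_rot: [0.0, -0.12, 0.993, 0.001]
contact_force: [1.0, 0.6, -0.9]
width: 0.0597
gripper_force: 0.0
```

Emit:
servo_tool:
  series: "-0.004 -0.046 0.005 0 0 0 0.3; -0.008 -0.092 0.010 0 0 0 0.3; -0.012 -0.138 0.016 0 0 0 0.3; -0.016 -0.184 0.022 0 0 0 0.3; -0.020 -0.230 0.028 0 0 0 0.3"

```text
clock: 1.6
position: [0.4402, -0.1041, 0.1502]
ee_rot: [0.0, -0.119, 0.993, 0.001]
contact_force: [1.2, 0.3, 0.1]
width: 0.0597
gripper_force: 0.0
```

```bash
python3 - <<'E'
from h import *
s=manip.get_state(); print(s['clock'],s['position'],s['width'],s['qpos'].round(2),s['contact_force'])
print(rel(F(-.134,0,.018),DOWN))
E
```

```text
1.6 [ 0.44017009 -0.10412289  0.15017137] 0.059670745683850175 [-0.39  0.16  1.88  0.    1.1  -2.2 ] [1.1580846  0.33973384 0.14007071]
[-0.0002 -0.0125  0.1321  0.12    0.04    0.01  ]
```

Emit:
servo_tool:
  series: "0 -0.0125 0.02 0 0 0 0.3; 0 -0.0125 0.05 0 0 0 0.3; 0 -0.0125 0.08 0 0 0 0.3; 0 -0.0125 0.11 0 0 0 0.3; 0 -0.0125 0.131 0 0 0 0.3"

```text
clock: 2.1
position: [0.4419, -0.1138, 0.0176]
ee_rot: [-0.001, -0.119, 0.993, 0.002]
contact_force: [-0.0, -0.2, -0.2]
width: 0.06
gripper_force: 0.0
```

```bash
python3 - <<'E'
from h import *
import cv2
s=manip.get_state(); print(s['clock'],s['position'],s['contact_force'])
print(rel(F(-.134,0,.018),DOWN))
a=eyes.get_image("top")[118:268,262:437,::-1]; b=eyes.get_image("scene")[150:310,100:310,::-1]
f=lambda i:cv2.resize(i,(390,int(i.shape[0]*390/i.shape[1])),interpolation=2)
a,b=f(a),f(b); c=np.zeros((max(len(a),len(b)),780,3),np.uint8); c[:len(a),:390]=a; c[:len(b),390:]=b
cv2.imwrite("pics/t1.png",c)
E
```

```text
2.1 [ 0.44191905 -0.11379876  0.01762819] [-0.01149854 -0.16416937 -0.21167824]
[-0.0008 -0.0024 -0.0004  0.19   -0.09    0.03  ]
```

View pics/t1.png

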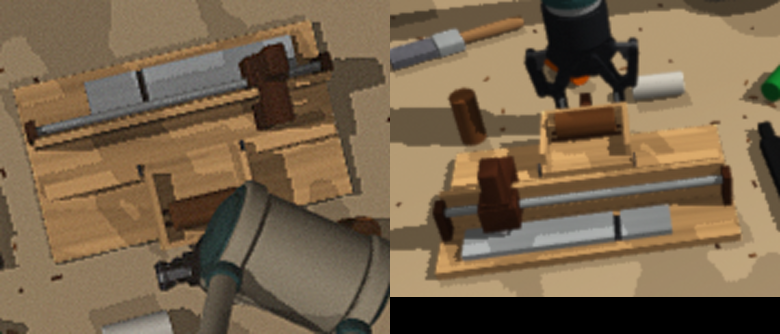

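The scene view shows the tab at (586,100), midway between the open fingers at (560,100) and (612,100), and the blank still in the tray. I'll close on it.

Emit:
servo_tool:
  series: "0 -0.002 0 0 0 0 0.6; 0 -0.002 0 0 0 0 1; 0 -0.002 0 0 0 0 1; 0 -0.002 0 0 0 0 1; 0 -0.002 0 0 0 0 1"
  squeeze: 40

```text
clock: 2.7
position: [0.4453, -0.1187, 0.021]
ee_rot: [0.002, -0.121, 0.993, -0.002]
contact_force: [-0.4, -7.7, 0.0]
width: 0.0134
gripper_force: 42.4
```

```bash
python3 - <<'E'
from h import *
s=manip.get_state(); p,r=s['position'],rq(s['ee_rot']); print(s['clock'],p,s['width'],s['gripper_force'],s['contact_force'],s['moment'])
# tilt waypoints about hinge line
H=F(-.026,0,.032); ax=Rf.apply([0,1,0])
for a in range(3,34,3):
    q=R.from_rotvec(np.radians(a)*ax)
    print(a,rel(H+q.apply(p-H),q*r,p,r))
k=[(a,R.from_rotvec(np.radians(a)*ax)) for a in (0,15)]
E
```

```text
2.7 [ 0.44529332 -0.11866436  0.02100415] 0.013357961331708369 42.38707423210144 [-0.39362156 -7.73149623  0.01752609] [-1.14616873  0.20798871 -0.06228053]
3 [ 4.0e-04 -0.0e+00 -5.6e-03 -1.0e-02  3.0e+00 -1.0e-02]
6 [ 5.00e-04 -0.00e+00 -1.12e-02 -2.00e-02  6.00e+00 -3.00e-02]
9 [ 4.00e-04 -1.00e-04 -1.68e-02 -2.00e-02  9.00e+00 -4.00e-02]
12 [-1.00e-04 -1.00e-04 -2.24e-02 -3.00e-02  1.20e+01 -5.00e-02]
15 [-9.0e-04 -1.0e-04 -2.8e-02 -4.0e-02  1.5e+01 -6.0e-02]
18 [-1.90e-03 -1.00e-04 -3.35e-02 -5.00e-02  1.80e+01 -8.00e-02]
21 [-3.3e-03 -2.0e-04 -3.9e-02 -6.0e-02  2.1e+01 -9.0e-02]
24 [-4.90e-03 -2.00e-04 -4.43e-02 -7.00e-02  2.40e+01 -1.00e-01]
27 [-6.80e-03 -2.00e-04 -4.96e-02 -7.00e-02  2.70e+01 -1.10e-01]
30 [-9.00e-03 -3.00e-04 -5.48e-02 -8.00e-02  3.00e+01 -1.30e-01]
33 [-1.14e-02 -3.00e-04 -5.99e-02 -9.00e-02  3.30e+01 -1.40e-01]
```

Emit:
servo_tool:
  series: "0.0004 -0.0025 -0.0056 0 3 0 1; 0.0005 -0.0025 -0.0112 0 6 0 1; 0.0004 -0.0025 -0.0168 0 9 0 1; 0 -0.0025 -0.0224 0 12 0 1; -0.0009 -0.0025 -0.028 0 15 0 1"
  squeeze: 50

```text
clock: 3.2
position: [0.4459, -0.1186, 0.0489]
ee_rot: [-0.129, -0.119, 0.984, -0.016]
contact_force: [-0.4, 0.2, -0.2]
width: 0.0131
gripper_force: 50.1
```

Emit:
servo_tool:
  series: "0.0004 0 -0.0056 0 3 0 1; 0.0005 0 -0.0112 0 6 0 1; 0.0004 0 -0.0168 0 9 0 1; 0 0 -0.0224 0 12 0 1; -0.0009 0 -0.028 0 15 0 1"

```text
clock: 3.7
position: [0.4536, -0.1167, 0.0757]
ee_rot: [-0.257, -0.116, 0.959, -0.031]
contact_force: [-1.0, -0.6, 0.7]
width: 0.0129
gripper_force: 50.2
```

Emit:
servo_tool:
  series: "0 0 0 0 0 0 1; 0 0 0 0 0 0 1; 0 0 0 0 0 0 1; 0 0 0 0 0 0 1; 0 0 0 0 0 0 1"

```text
clock: 4.2
position: [0.4532, -0.1167, 0.0748]
ee_rot: [-0.256, -0.116, 0.959, -0.03]
contact_force: [-0.0, -1.2, 4.9]
width: 0.013
gripper_force: 50.8
```

```bash
python3 - <<'E'
from h import *
import cv2
s=manip.get_state(); print(s['clock'],s['position'],s['contact_force'],s['moment'],s['width'],rel(s['position'],DOWN))
a=eyes.get_image("top")[118:268,262:437,::-1]; b=eyes.get_image("scene")[150:310,100:310,::-1]
f=lambda i:cv2.resize(i,(390,int(i.shape[0]*390/i.shape[1])),interpolation=2)
a,b=f(a),f(b); c=np.zeros((max(len(a),len(b)),780,3),np.uint8); c[:len(a),:390]=a; c[:len(b),390:]=b
cv2.imwrite("pics/t2.png",c)
E
```

```text
4.2 [ 0.45315658 -0.11672629  0.07482089] [-0.04230303 -1.20569006  4.94713852] [-0.15447236 -0.27267736  0.16854378] 0.013008659962047437 [  0.     0.     0.     0.04 -29.88   0.05]
```

View pics/t2.png

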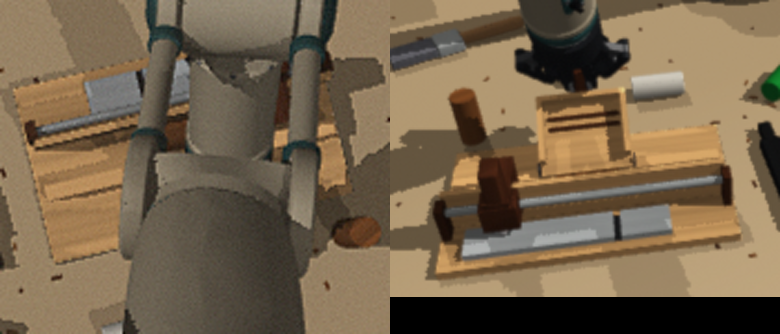

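The blank has left the tray, which shows only its two bars, and it is in the channel behind the wall. Now I'll lower the tray.

Emit:
servo_tool:
  series: "-0.0007 0 0.0056 0 -3 0 1; -0.0017 0 0.0112 0 -6 0 1; -0.0030 0 0.0168 0 -9 0 1; -0.0047 0 0.0222 0 -12 0 1; -0.0065 0 0.0276 0 -15 0 1"

```text
clock: 4.8
position: [0.4454, -0.1186, 0.0472]
ee_rot: [-0.128, -0.119, 0.985, -0.015]
contact_force: [-0.3, -2.0, 3.3]
width: 0.0132
gripper_force: 50.6
```

Emit:
servo_tool:
  series: "-0.0007 0 0.0056 0 -3 0 1; -0.0017 0 0.0112 0 -6 0 1; -0.0030 0 0.0168 0 -9 0 1; -0.0047 0 0.0222 0 -12 0 1; -0.0065 0 0.0276 0 -15 0 1"

```text
clock: 5.3
position: [0.4453, -0.1188, 0.0202]
ee_rot: [0.003, -0.119, 0.993, 0.0]
contact_force: [-8.9, 6.5, 70.7]
width: 0.0128
gripper_force: 60.4
```

Emit:
servo_tool:
  series: "0 0 0 0 0 0 1; 0 0 0 0 0 0 1"

```text
clock: 5.5
position: [0.4453, -0.1187, 0.0208]
ee_rot: [0.002, -0.119, 0.993, 0.0]
contact_force: [-2.1, 1.9, 19.1]
width: 0.0132
gripper_force: 53.0
```

```bash
python3 - <<'E'
from h import *
s=manip.get_state(); print(s['clock'],s['position'],s['contact_force'],rel(s['position'],DOWN)); print((Rf.inv().apply(s['position']-O)).round(4))
E
```

```text
5.5 [ 0.44527103 -0.11873713  0.02078956] [-2.12449919  1.92313838 19.06763475] [ 0.    0.    0.    0.02  0.24 -0.01]
[-0.1328 -0.0032  0.0208]
```

Emit:
servo_tool:
  series: "0 0 0 0 0 0 0.3; 0 0 0 0 0 0 0.3; 0 0 0 0 0 0 0.3; 0 0 -0.03 0 0 0 0.3; 0 0 -0.07 0 0 0 0.3"

```text
clock: 6.0
position: [0.4422, -0.1177, 0.0874]
ee_rot: [-0.003, -0.12, 0.993, 0.003]
contact_force: [0.9, -0.6, -0.6]
width: 0.0597
gripper_force: 0.0
```

Emit:
servo_tool:
  series: "0 0 -0.035 0 0 0 0.3; 0 0 -0.07 0 0 0 0.3; 0 0 -0.10 0 0 0 0.3; 0 0.02 -0.12 0 0 0 0.3; 0 0.06 -0.12 0 0 0 0.3"

```text
clock: 6.5
position: [0.4329, -0.0622, 0.2115]
ee_rot: [0.003, -0.118, 0.993, -0.001]
contact_force: [1.2, 1.4, 0.4]
width: 0.0595
gripper_force: 0.0
```

```bash
python3 - <<'E'
from h import *
import cv2
s=manip.get_state(); print(s['clock'],s['position'],s['contact_force'],s['width'])
for n,p,z in [("stop",(157.6,236),.112),("notch",(222.8,272.8),.02)]:
    P=ray("scene",p,z); print(n,P,Rf.inv().apply(P-O))
a=eyes.get_image("top")[118:268,262:437,::-1]; b=eyes.get_image("scene")[170:310,110:310,::-1]
f=lambda i:cv2.resize(i,(400,int(i.shape[0]*400/i.shape[1])),interpolation=2)
a,b=f(a),f(b); c=np.zeros((max(len(a),len(b)),800,3),np.uint8); c[:len(a),:400]=a; c[:len(b),400:]=b
cv2.imwrite("pics/t3.png",c)
E
```

```text
6.5 [ 0.43289776 -0.06218229  0.21150129] [1.20546301 1.39502659 0.36064557] 0.05953294522925545
stop [ 0.63007369 -0.15676536  0.112     ] [ 0.03777787 -0.08389962  0.112     ]
notch [ 0.63245474 -0.03982112  0.02      ] [0.06778804 0.02915353 0.02      ]
```

View pics/t3.png

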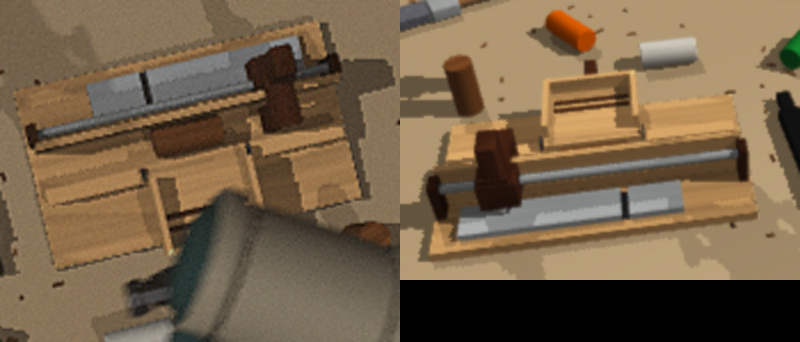

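The blank lies in the channel at top crop (188,135), ahead of the paddle at (280,110). The tray is level, and the spare and sheath haven't moved.

```bash
python3 - <<'E'
from h import *
for z in (.20,.077): print(rel(F(.045,-.089,z),DOWN))
s=manip.get_state();print(s['position'])
E
```

```text
[-0.1793 -0.1505  0.0083  0.28    0.01    0.21  ]
[-0.1793 -0.1511  0.1313  0.28    0.01    0.21  ]
[ 0.42812256 -0.0570672   0.20897171]
```

Emit:
servo_tool:
  series: "-0.036 -0.030 0.001 0 0 0 0.3; -0.072 -0.060 0.003 0 0 0 0.3; -0.108 -0.090 0.005 0 0 0 0.3; -0.144 -0.120 0.008 0 0 0 0.3; -0.179 -0.151 0.010 0 0 0 0.3"

```text
clock: 7.1
position: [0.641, -0.1656, 0.1971]
ee_rot: [-0.001, -0.12, 0.993, 0.001]
contact_force: [-0.6, 0.3, 0.7]
width: 0.0601
gripper_force: 0.0
```

Emit:
servo_tool:
  series: "0 0 0.01 0 0 0 0.3; 0 0 0.03 0 0 0 0.3; 0 0 0.05 0 0 0 0.3; 0 0 0.05 0 0 0 0.3; 0 0 0.05 0 0 0 0.3"

```text
clock: 7.6
position: [0.639, -0.1645, 0.1481]
ee_rot: [-0.001, -0.12, 0.993, 0.001]
contact_force: [0.4, -0.6, -0.1]
width: 0.0598
gripper_force: 0.0
```

```bash
python3 - <<'E'
from h import *
import cv2
s=manip.get_state(); print(s['clock'],s['position'],s['contact_force'],s['qpos'].round(2))
print(rel(F(.045,-.089,.077),DOWN))
b=eyes.get_image("scene")[150:310,110:310,::-1]
cv2.imwrite("pics/t4.png",cv2.resize(b,None,fx=3.5,fy=3.5,interpolation=2))
E
```

```text
7.6 [ 0.63900146 -0.16447762  0.14805689] [ 0.37012358 -0.57419334 -0.08905015] [-0.36  0.45  1.44  0.    1.25 -2.17]
[-0.0005  0.0043  0.0711  0.16   -0.06    0.05  ]
```

View pics/t4.png

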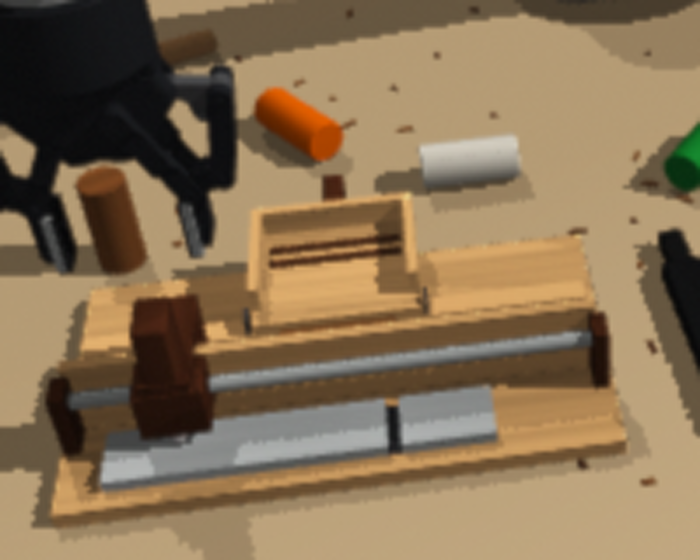

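```bash
python3 - <<'E'
from h import *
for p in [(133,306),(170,304),(151,305)]:
    P=ray("scene",(110+p[0]/3.5,150+p[1]/3.5),.112); print(Rf.inv().apply(P-O).round(4))
s=manip.get_state()
print(proj("scene",[F(.045,y,.112) for y in(-.085,-.092)])*3.5-np.array([110,150])*3.5)
E
```

```text
[ 0.0387 -0.1017  0.112 ]
[ 0.0406 -0.0819  0.112 ]
[ 0.0396 -0.0921  0.112 ]
[[163.45673184 310.17849986]
 [150.22205632 311.7031939 ]]
```

Fingertips are at (60,265) and (200,250), above and astride the stop block at (152,305). The block's centre is at fixture y ≈ -0.091, so I'll descend and grip.

Emit:
servo_tool:
  series: "0 0.002 0.02 0 0 0 0.3; 0 0.002 0.04 0 0 0 0.3; 0 0.002 0.06 0 0 0 0.3; 0 0.002 0.070 0 0 0 0.3; 0 0.002 0.070 0 0 0 0.5"
  squeeze: 40

```text
clock: 8.15
position: [0.6387, -0.1623, 0.0783]
ee_rot: [-0.0, -0.12, 0.993, 0.001]
contact_force: [0.0, -0.5, 0.4]
width: 0.0462
gripper_force: 0.0
```

Emit:
servo_tool:
  series: "0 0 0 0 0 0 0.6; 0 0 0 0 0 0 1; 0 0 0 0 0 0 1; 0 0 0 0 0 0 1; 0 0 0 0 0 0 1"

```text
clock: 8.65
position: [0.6404, -0.1633, 0.0806]
ee_rot: [0.002, -0.12, 0.993, -0.0]
contact_force: [-0.6, -1.7, 6.0]
width: 0.019
gripper_force: 43.2
```

```bash
python3 - <<'E'
from h import *
s=manip.get_state(); print(s['clock'],s['position'],s['contact_force'],s['moment'],s['width'],s['gripper_force'])
print(rel(s['position'],DOWN),Rf.inv().apply(s['position']-O))
E
```

```text
8.65 [ 0.64035062 -0.16330441  0.08060271] [-0.5816238  -1.71371288  6.03647327] [-0.22761797  0.06366681  0.05906269] 0.019022480219904617 43.16277801990509
[ 0.    0.    0.   -0.05  0.19  0.06] [ 0.04621372 -0.0926866   0.08060271]
```

Emit:
servo_tool:
  series: "0 0.006 0 0 0 0 1; 0 0.012 0 0 0 0 1; 0 0.018 0 0 0 0 1; 0 0.024 0 0 0 0 1; 0 0.030 0 0 0 0 1"
  squeeze: 60

```text
clock: 9.15
position: [0.6335, -0.1355, 0.0806]
ee_rot: [0.002, -0.12, 0.993, -0.001]
contact_force: [0.7, -6.1, 5.5]
width: 0.0193
gripper_force: 60.2
```

Emit:
servo_tool:
  series: "0 0.006 0 0 0 0 1; 0 0.012 0 0 0 0 1; 0 0.018 0 0 0 0 1; 0 0.024 0 0 0 0 1; 0 0.030 0 0 0 0 1"

```text
clock: 9.65
position: [0.6263, -0.1065, 0.0806]
ee_rot: [0.002, -0.12, 0.993, -0.001]
contact_force: [-0.2, -6.4, 4.6]
width: 0.0194
gripper_force: 60.2
```

Emit:
servo_tool:
  series: "0 0.006 0 0 0 0 1; 0 0.012 0 0 0 0 1; 0 0.018 0 0 0 0 1; 0 0.024 0 0 0 0 1; 0 0.030 0 0 0 0 1"

```text
clock: 10.15
position: [0.6192, -0.0773, 0.0806]
ee_rot: [0.002, -0.12, 0.993, -0.001]
contact_force: [0.4, -6.3, 5.9]
width: 0.0192
gripper_force: 60.2
```

```bash
cat > st.py <<'E'
from h import *
s=manip.get_state(); print(s['clock'],s['width'],s['gripper_force'],"F fix",Rf.inv().apply(s['contact_force']).round(2),"pos fix",Rf.inv().apply(s['position']-O).round(4))
E
python3 st.py
```

```text
10.15 0.019215795514848207 60.24161875247955 F fix [-1.09 -6.18  5.93] pos fix [ 0.046  -0.0041  0.0806]
```

Emit:
servo_tool:
  series: "0 0.004 0 0 0 0 1; 0 0.008 0 0 0 0 1; 0 0.012 0 0 0 0 1; 0 0.016 0 0 0 0 1; 0 0.019 0 0 0 0 1"

```text
clock: 10.65
position: [0.6145, -0.0584, 0.0806]
ee_rot: [0.002, -0.12, 0.993, -0.001]
contact_force: [0.1, -4.9, 5.7]
width: 0.0192
gripper_force: 60.3
```

Emit:
servo_tool:
  series: "0 0.001 0 0 0 0 1; 0 0.002 0 0 0 0 1; 0 0.003 0 0 0 0 1; 0 0.004 0 0 0 0 1"

```text
clock: 11.05
position: [0.6135, -0.0544, 0.0806]
ee_rot: [0.002, -0.12, 0.993, -0.001]
contact_force: [-0.1, -4.8, 5.9]
width: 0.0189
gripper_force: 60.3
```

```bash
python3 st.py
```

```text
11.05 0.018866643095339263 60.30521214008331 F fix [-1.26 -4.59  5.86] pos fix [0.0459 0.0194 0.0806]
```

Now creeping at 1 mm per row, 2 mm per call, with the force reported each time.

Emit:
servo_tool:
  series: "0 0.001 0 0 0 0 1; 0 0.002 0 0 0 0 1"

```text
clock: 11.25
position: [0.613, -0.0524, 0.0806]
ee_rot: [0.002, -0.12, 0.993, -0.001]
contact_force: [-0.3, -3.9, 6.5]
width: 0.019
gripper_force: 60.4
```

Emit:
servo_tool:
  series: "0 0.001 0 0 0 0 1; 0 0.002 0 0 0 0 1"

```text
clock: 11.45
position: [0.6123, -0.0495, 0.0806]
ee_rot: [0.001, -0.12, 0.993, 0.0]
contact_force: [0.4, -0.7, 6.5]
width: 0.0191
gripper_force: 60.5
```

```bash
python3 st.py
```

```text
11.45 0.019107960022789555 60.46225905418396 F fix [ 0.22 -0.74  6.49] pos fix [0.0459 0.0245 0.0806]
```

Emit:
servo_tool:
  series: "0 0.0005 0 0 0 0 1; 0 0.001 0 0 0 0 1"

```text
clock: 11.65
position: [0.6118, -0.0478, 0.0806]
ee_rot: [0.001, -0.12, 0.993, 0.001]
contact_force: [-1.0, 0.1, 6.5]
width: 0.0189
gripper_force: 60.5
```

Emit:
servo_tool:
  series: "0 0 0 0 0 0 1; 0 0 0 0 0 0 1"

```text
clock: 11.85
position: [0.6118, -0.0477, 0.0806]
ee_rot: [0.001, -0.12, 0.993, 0.001]
contact_force: [-0.4, 0.1, 6.6]
width: 0.0189
gripper_force: 60.5
```

```bash
python3 st.py
```

```text
11.85 0.018933914107955543 60.49103021621704 F fix [-0.36  0.18  6.63] pos fix [0.0459 0.0264 0.0806]
```

Emit:
servo_tool:
  series: "0 0.0005 0 0 0 0 1; 0 0.0005 0 0 0 0 1"

```text
clock: 12.05
position: [0.6118, -0.0476, 0.0806]
ee_rot: [0.001, -0.12, 0.993, 0.0]
contact_force: [-0.9, -0.4, 7.2]
width: 0.0192
gripper_force: 60.5
```

Emit:
servo_tool:
  series: "0 0.0005 0 0 0 0 1; 0 0.0005 0 0 0 0 1"

```text
clock: 12.25
position: [0.6118, -0.0475, 0.0806]
ee_rot: [0.001, -0.12, 0.993, 0.0]
contact_force: [-1.0, -2.2, 5.8]
width: 0.0192
gripper_force: 60.4
```

```bash
python3 st.py
```

```text
12.25 0.01922582777206703 60.40746867656708 F fix [-1.54 -1.91  5.83] pos fix [0.0459 0.0265 0.0806]
```

Emit:
servo_tool:
  series: "0 0.0005 0 0 0 0 1; 0 0.001 0 0 0 0 1; 0 0.001 0 0 0 0 1"

```text
clock: 12.55
position: [0.6118, -0.0474, 0.0806]
ee_rot: [0.002, -0.12, 0.993, -0.001]
contact_force: [0.9, -4.3, 6.0]
width: 0.0191
gripper_force: 60.3
```

Emit:
servo_tool:
  series: "0 0.0005 0 0 0 0 1; 0 0.001 0 0 0 0 1; 0 0.001 0 0 0 0 1"

```text
clock: 12.85
position: [0.6118, -0.0473, 0.0806]
ee_rot: [0.002, -0.12, 0.993, -0.001]
contact_force: [0.5, -6.2, 4.7]
width: 0.0194
gripper_force: 60.2
```

```bash
python3 st.py
```

```text
12.85 0.019367297288774035 60.20526587963104 F fix [-1.03 -6.15  4.66] pos fix [0.0459 0.0268 0.0806]
```

The stop holds against 6 N without moving, so the ball is seated. I'll ease the push slightly and look.

Emit:
servo_tool:
  series: "0 -0.0005 0 0 0 0 1; 0 -0.001 0 0 0 0 1; 0 -0.001 0 0 0 0 1; 0 -0.001 0 0 0 0 1"

```text
clock: 13.25
position: [0.6118, -0.0473, 0.0806]
ee_rot: [0.002, -0.12, 0.993, -0.0]
contact_force: [0.1, -3.1, 6.0]
width: 0.0191
gripper_force: 60.4
```

```bash
python3 st.py; python3 - <<'E'
from h import *
import cv2
a=eyes.get_image("top")[108:258,232:432,::-1]; b=eyes.get_image("scene")[150:310,110:310,::-1]
f=lambda i:cv2.resize(i,(400,int(i.shape[0]*2)),interpolation=2)
a,b=f(a),f(b); c=np.zeros((320,800,3),np.uint8); c[:len(a),:400]=a; c[:len(b),400:]=b
cv2.imwrite("pics/t5.png",c)
E
```

```text
13.25 0.019127559328733845 60.373379588127136 F fix [-0.61 -3.05  6.01] pos fix [0.0459 0.0268 0.0806]
```

View pics/t5.png

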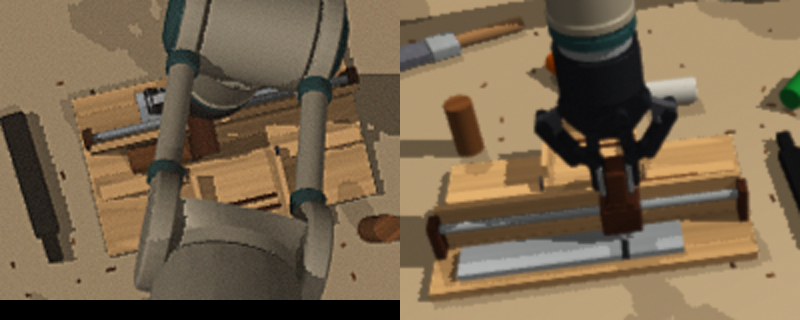

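The stop sits at the notch (scene 622,235), and the blank at top (160,155) is against the paddle at (200,137). The spare and sheath are where they were, so I'm handing in.

```bash
python3 -c "
from rig import manip; print(manip.sign_off())"
```

```text
the job is handed in; nothing more can be done
None
```

I tipped the tray to 30° so the blank rolled into the channel, then lowered it level. I pushed the stop until its ball clicked into the notch, and handed in with the stop still gripped there, the blank against it, and the spare and sheath untouched. The run took about 13 s; the one high reading was about 71 N at the wrist as the tray came down level.

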